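# Unstack the paint pots and fill the bauble painter's paint kit

## Robot

A 6-joint arm with a two-finger parallel gripper is mounted at the origin on the work surface. World frame = base frame: x ahead of the robot, y to its left, z up, the work surface at z = 0. Lengths are in mm, angles in rad, forces in N, time in s.
With the tool pointing down it reaches from about 350 to 775 mm from the base axis. Payload 7.3 kg.
Tool frame: the origin (TCP) lies at the very end of the fingers, on their centre line; the grasp point (between the pads) lies 19 mm behind it; z points along the fingers, y is the line along which they close (so a half turn about z gives the same grasp; the last joint's range is limited). The gripper opens to 92 mm and grips with 3 to 60 N. Pads are 19 mm wide; open, the fingers measure 130 mm over their backs; the gripper's body (75 mm by 190 mm) begins 47 mm behind the grasp point.
Start: joints at [1.125, 0.342, 1.524, -0, 1.275, -0.146], TCP at [155.033, 501.607, 226.741] pointing down, gripper open.
Joint ranges: [-2.53, 2.53], [-0.77, 2.02], [0.04, 2.7], [-1, 4.14], [0.28, 2.66], [-3.11, 3.11]. Speed limits (rad/s): [2.57, 2.57, 3.14, 3.14, 3.14, 3.14].

## Interface

Orientations are given as [roll, pitch, yaw] about the fixed x, y, z axes, in that order (R = Rz(yaw) Ry(pitch) Rx(roll)).
In Python, from plant import get_obs, vision, workorder gives the robot as it stands.
- The arm moves only by the shell command python3 -m pendant 'ROWS' [OPENING]. ROWS is a JSON object of lists of equal length, an entry for each row: "dp": the shift along the tool's x, y, z in m, a list of three; "rotation": the turn, a rotation vector about the tool's x, y, z in rad, a list of three. A call has 1 to 8 rows; each row is the pose to reach, as a shift and turn from the pose commanded when the call began, along the tool's axes at that moment; what a row does not reach only later rows make up. A row lasts 1/8 s, in which the tool goes at most 62.5 mm and 10.7 degrees, less where a joint would pass 70% of its speed; a pose out of reach is approached as far as the arm can. A call with a gripper value outside its range is refused whole. OPENING is the finger opening in m, from 0 to 0.0918, set as the call begins (- or left out, the last holds). The fingers move at their own pace and stop on an object; the grip force is fixed at half the most. Time passes only in rows, so rows that repeat a pose let the fingers close. It gives the time, the measured TCP pose, the force, the opening and the grip force at its end, in the units of the state.
- get_obs(): the state, without advancing time (a new reading comes with each control period).
- vision.capture(name): name is "side" or "top"; returns a dict with "pixels" (400x640x3 uint8, red, green, blue), "vfov" (degrees; the focal length in pixels is half the picture's height over the tangent of half this angle, whatever the lens; pixels are square), "cx", "cy" (the principal point, pixels), "pose" (4x4, takes a point from camera to world coordinates). Camera axes: x right, y up, looking along -z (the intrinsics and any distortion apply to the point x, -y, -z); pixel columns grow to the right and rows downward; lengths in mm; the calibration is good to about 2 mm. A picture is of the moment at which its call begins. There is no depth.
- workorder.close_job(): hands the job in; it is judged then, once.
The state is a dict: "time": time; "joint_positions": joint angles; "dq": joint speeds; "tau": joint torques, N m; "tool_pos": TCP position; "tcp_rot": TCP orientation; "contact_force": force on the tool from outside, world axes, zero at the start; "moment": the same for the moment, N m; "grip_width": finger opening in mm; "finger_force": force on a finger pad.
Only numpy, scipy, OpenCV 4.12 (cv2) and the standard library are available. Lean on these libraries where they do the work, as an engineer would, in place of code of your own. Each camera call takes 0.05 s, during which the arm holds its last target. There are 200 camera calls.

## Task

Take the two stacks of paint pots apart and fill the paint kit, one pot of each colour: stand each tin or jar upright in the middle of the blue tray whose disc has its colour. The white is already in the kit: leave that jar where it stands in its tray, and put the duplicate white jar from the stack in the middle of the round cork coaster instead.

Things in the scene. Friction and masses are not known exactly. Their poses are not given: they have to be found in the camera images.
- red_tray: Fixed square blue tray with a red disc (72 mm across) in its middle. 100 x 100 mm outside, 92 mm inside, rim 10 mm high, inner floor 4 mm above the bench. Origin at the centre of the underside, on the bench; z up.
- green_tray: Fixed square blue tray with a green disc (72 mm across) in its middle. 100 x 100 mm outside, 92 mm inside, rim 10 mm high, inner floor 4 mm above the bench. Origin at the centre of the underside, on the bench; z up.
- yellow_tray: Fixed square blue tray with a yellow disc (72 mm across) in its middle. 100 x 100 mm outside, 92 mm inside, rim 10 mm high, inner floor 4 mm above the bench. Origin at the centre of the underside, on the bench; z up.
- white_tray: Fixed square blue tray with a white disc (72 mm across) in its middle. 100 x 100 mm outside, 92 mm inside, rim 10 mm high, inner floor 4 mm above the bench. Origin at the centre of the underside, on the bench; z up. The white jar of the kit already stands in it.
- cork_coaster: Fixed round cork coaster for spares, 94 mm diameter, 4 mm thick. Origin at the centre of the underside, on the bench; z up. Among the things stand bystanders that are not part of the job: a pink bauble on a stand near the middle of the near side, 75 mm high, and a gold cap and a blue ribbon roll, 16 mm high or less.
- red_tin: Loose round paint tin, steel with a red lid, 66 mm diameter, 36 mm high, 80 to 170 g, straight sides. Stands on the bench with a jar on its lid at the start. Origin at the centre of the underside; z up.
- green_tin: Loose round paint tin, steel with a green lid, 66 mm diameter, 36 mm high, 80 to 170 g, straight sides. Stands on the bench with a jar on its lid at the start. Origin at the centre of the underside; z up.
- yellow_jar: Loose round paint jar, yellow all over with a thin dark line round its neck, 44 mm diameter, 50 mm high, 55 to 115 g, straight sides. At the start it stands on the lid of one of the two tins (which one varies), so its underside is 36 mm above the bench. Origin at the centre of the underside; z up.
- white_jar: Loose round paint jar, white all over with a thin dark line round its neck, 44 mm diameter, 50 mm high, 55 to 115 g, straight sides. At the start it stands on the lid of one of the two tins (which one varies), so its underside is 36 mm above the bench. Origin at the centre of the underside; z up. It is the duplicate of the white jar in the white tray.
- kept_jar: Loose round paint jar, white all over with a thin dark line round its neck, 44 mm diameter, 50 mm high, 80 g. Origin at the centre of the underside; z up. It stands in the white tray from the start (underside 4 mm above the bench) and stays there. Looks the same as the duplicate on the tin: told apart by where it stands.
Mind the look-alikes: they are no part of the job. What is shaped like the white_jar but purple is not meant. What is shaped like the green_tray but pink is not meant.

How it is judged:
By the outcome, as a careful person would: the job done as asked, in the order asked, and still so for the second after the job is handed in, with the robot touching nothing.
It also fails if it takes over 109 s, if anything falls off the work surface, if the arm or the gripper's body presses on something with over 40 N, if the wrist force passes 120 N, or if a joint passes its speed limit or range.

## Working session

There is one attempt and no reset: what is moved stays moved. The work goes in short steps, Python scripts to look and compute and a shell command to move; the robot and the scene stay as the last step left them, time stands still between calls to the robot, and variables do not carry over. Pictures are saved under pics/ and viewed, at most 14 in all, crops included, and the job is handed in when it is done.

```bash
ls; mkdir -p pics; python3 - <<'E'
from plant import get_obs, vision
import cv2,numpy as np
o=get_obs();print(o)
for n in("top","side"):
    c=vision.capture(n);print(n,{k:v for k,v in c.items() if k!='pixels'})
    cv2.imwrite(f'pics/{n}0.png',c['pixels'][:,:,::-1]);
E
```

```text
pics
{'time': 0.0, 'joint_positions': array([ 1.12502053e+00,  3.42702406e-01,  1.52505138e+00,  1.15374538e-05,
        1.27540766e+00, -1.46004242e-01]), 'dq': array([ 8.00558137e-05,  1.86358795e-03,  7.71489248e-04,  9.09142360e-04,
       -2.38211529e-03, -7.15205725e-04]), 'tau': array([-4.63854904e-04, -4.31241095e+01, -2.44217652e+01,  7.18839490e-02,
        5.60309656e-02, -6.01935858e-05]), 'tool_pos': array([154.825326  , 501.20549493, 226.04352625]), 'tcp_rot': array([-3.14004216e+00, -2.39152758e-04,  2.84181755e+00]), 'contact_force': array([ 1.11299642,  0.34455858, -1.19056706]), 'moment': array([0.03178617, 0.01557359, 0.03452171]), 'finger_force': 0.0, 'grip_width': 91.83778091963664}
top {'vfov': 53.71151368848428, 'cx': 314.7885865365016, 'cy': 193.74376180927416, 'pose': array([[ 5.17250404e-03,  9.87629865e-01, -1.56717886e-01,
         3.43463732e+02],
       [-9.99878624e-01,  7.41127481e-03,  1.37043714e-02,
        -2.32541710e+01],
       [ 1.46963258e-02,  1.56627978e-01,  9.87548325e-01,
         1.10709542e+03],
       [ 0.00000000e+00,  0.00000000e+00,  0.00000000e+00,
         1.00000000e+00]])}
side {'vfov': 44.7935797881934, 'cx': 327.56132470372205, 'cy': 208.12097404841467, 'pose': array([[ 8.37382780e-01,  3.40722110e-01, -4.27432478e-01,
         3.03228682e+00],
       [-5.46590360e-01,  5.29650837e-01, -6.48620821e-01,
        -7.61636149e+02],
       [ 5.39051475e-03,  7.76774378e-01,  6.29755911e-01,
         7.64458876e+02],
       [ 0.00000000e+00,  0.00000000e+00,  0.00000000e+00,
         1.00000000e+00]])}
```

View pics/top0.png

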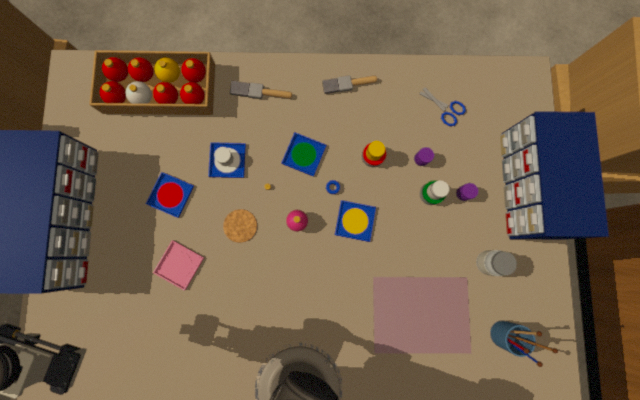

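View pics/side0.png

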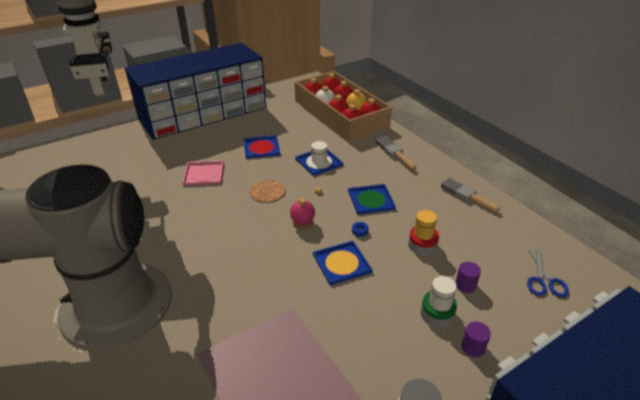

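Candidates in the top view:
- **Yellow jar:** on the red tin at (375,152). The yellow bauble in the box (167,70) is not it.
- **White duplicate:** on the green tin at (440,188). The kept jar at (225,157), the purple jars at (425,156) and (468,191), and the white bauble (138,93) are not it.
- **Trays:** green (304,154), yellow (356,221), red (170,195). The pink tray at (180,265) is not meant.
- **Coaster:** (240,225).

```bash
cat > h.py <<'E'
import cv2,numpy as np
from plant import vision,get_obs
def cap(n):
    c=vision.capture(n); c['f']=200/np.tan(np.radians(c['vfov'])/2); c['hsv']=cv2.cvtColor(c['pixels'],cv2.COLOR_RGB2HSV); return c
def ray(c,p):
    d=c['pose'][:3,:3]@np.array([(p[0]-c['cx'])/c['f'],-(p[1]-c['cy'])/c['f'],-1]); return c['pose'][:3,3],d
def plane(c,p,z):
    o,d=ray(c,p); return (o+d*(z-o[2])/d[2])[:2]
def proj(c,P):
    q=c['pose'][:3,:3].T@(np.asarray(P,float)-c['pose'][:3,3]); return np.array([c['cx']-c['f']*q[0]/q[2],c['cy']+c['f']*q[1]/q[2]])
def tri(c1,p1,c2,p2):
    A=[];b=[]
    for c,p in((c1,p1),(c2,p2)):
        o,d=ray(c,p);d=d/np.linalg.norm(d);M=np.eye(3)-np.outer(d,d);A.append(M);b.append(M@o)
    A=np.vstack(A);b=np.hstack(b);x=np.linalg.lstsq(A,b,rcond=None)[0];return x,np.linalg.norm(A@x-b)
R={'red':[((0,150,60),(8,255,255)),((172,150,60),(180,255,255))],'yellow':[((15,130,90),(32,255,255))],
 'green':[((45,100,25),(85,255,255))],'white':[((0,0,125),(180,50,255))],'blue':[((105,120,40),(128,255,255))],'cork':[((8,90,80),(17,255,255))]}
def blob(c,col,seed,r=26):
    m=sum(cv2.inRange(c['hsv'],a,b) for a,b in R[col]); w=np.zeros_like(m); cv2.circle(w,tuple(int(s) for s in seed),r,255,-1); m&=w
    n,l,s,ce=cv2.connectedComponentsWithStats(m); i=1+np.argmax(s[1:,4]) ; hull=cv2.convexHull(np.argwhere(l==i)[:,::-1].astype(np.float32)); M=cv2.moments(hull)
    return np.array([M['m10']/M['m00'],M['m01']/M['m00']]),s[i]
E
python3 - <<'E'
from h import *
t,s=cap('top'),cap('side')
T={'red_tray':('red',(170,195),(262,147)),'green_tray':('green',(304,154),(372,199)),'yellow_tray':('yellow',(356,221),(342,262)),
'coaster':('cork',(240,225),(268,191)),'yellow_jar':('yellow',(375,152),(426,225)),'white_jar':('white',(440,189),(443,293)),'kept':('white',(224,156),(319,155)),
'red_tin':('red',(375,157),(424,237)),'green_tin':('green',(434,194),(440,304))}
for k,(c,a,b) in T.items():
    z={'j':61,'n':36}.get('j' if 'r_' not in k and 'jar' in k else 'n' if 'tin' in k else '',4)
    if k=='kept': z=29
    p,sa=blob(t,c,a);q,sb=blob(s,c,b); x,e=tri(t,p,s,q)
    print(k,p.round(1),q.round(1),sa[2:],sb[2:],'top',plane(t,p,z).round(),'side',plane(s,q,z).round(),'tri',x.round(),e.round(1))
im=np.hstack([cv2.resize(t['pixels'][120:240,340:500],None,fx=2.4,fy=2.4),cv2.resize(s['pixels'][200:320,390:550],None,fx=2.4,fy=2.4)])
cv2.imwrite('pics/crop1.png',im[:,:,::-1])
E
```

```text
red_tray [169.8 194.6] [261.1 146.5] [ 25  24 465] [ 23  12 228] top [513. 369.] side [512. 369.] tri [513. 370.   3.] 0.4
green_tray [303.5 154. ] [371.  198.8] [ 24  23 446] [ 27  17 356] top [634.  -5.] side [633.  -7.] tri [634.  -5.   3.] 0.2
yellow_tray [354.8 220.6] [341.5 262.2] [ 25  26 502] [ 32  23 577] top [ 443. -151.] side [ 442. -152.] tri [ 443. -151.    3.] 0.2
coaster [240.2 225.9] [266.8 190.8] [  42   37 1023] [ 37  23 669] top [426. 169.] side [425. 167.] tri [426. 169.   2.] 0.0
yellow_jar [375.4 149.8] [425.1 224.1] [ 20  20 291] [ 22  30 525] top [ 633. -203.] side [ 631. -201.] tri [ 631. -202.   62.] 1.3
white_jar [439.8 188.4] [444.1 285.1] [ 17  16 199] [ 25  20 356] top [ 527. -375.] side [ 541. -356.] tri [ 523. -368.   83.] 0.9
kept [225.3 159.3] [318.7 145.7] [ 23  26 357] [ 16  11 124] top [610. 212.] side [636. 247.] tri [605. 204.  61.] 4.5
red_tin [373.6 154.8] [423.8 236.6] [ 24  23 161] [ 29  20 266] top [ 625. -202.] side [ 623. -212.] tri [ 629. -204.   27.] 2.1
green_tin [432.1 192.9] [438.9 305.6] [ 23  23 180] [ 34  27 334] top [ 518. -362.] side [ 515. -375.] tri [ 522. -367.   23.] 2.7
```

View pics/crop1.png

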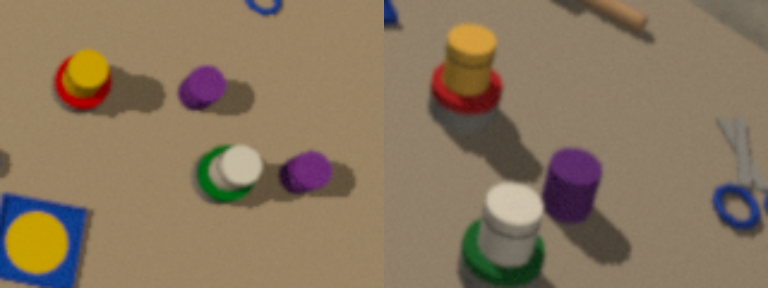

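The crop confirms it: the yellow jar is on the red tin and the white jar is on the green tin, with the purple look-alike beside it at (469,192). I'll grasp along world x, so the fingers clear the purple jar. First I turn the tool to yaw π/2 and go part way.

```bash
python3 -m pendant '{"dp":[[-0.04,-0.033,0],[-0.08,-0.066,0],[-0.12,-0.1,0],[-0.165,-0.132,0],[-0.21,-0.165,0],[-0.25,-0.2,0],[-0.29,-0.232,0],[-0.331,-0.265,0]],"rotation":[[0,0,0.16],[0,0,0.32],[0,0,0.48],[0,0,0.64],[0,0,0.8],[0,0,0.96],[0,0,1.12],[0,0,1.271]]}' 0.0918
```

```text
time: 1.2
tool_pos: [393.7, 149.2, 226.8]
tcp_rot: [3.141, -0.0, 1.566]
contact_force: [0.8, 1.0, 0.3]
grip_width: 91.7
finger_force: 0.0
```

```bash
python3 -m pendant '{"dp":[[-0.05,0.034,0],[-0.1,0.068,0],[-0.15,0.102,0],[-0.2,0.136,0],[-0.25,0.17,0],[-0.3,0.204,0],[-0.335,0.228,0.03],[-0.352,0.238,0.08]],"rotation":[[0,0,0],[0,0,0],[0,0,0],[0,0,0],[0,0,0],[0,0,0],[0,0,0],[0,0,0]]}'
python3 -m pendant '{"dp":[[0,0,0],[0,0,0.03]],"rotation":[[0,0,0],[0,0,0]]}'
python3 - <<'E'
from h import *
o=get_obs();print(o['tool_pos'],o['tcp_rot'],o['contact_force'])
c=cap('side');cv2.imwrite('pics/s1.png',cv2.resize(c['pixels'][100:330,330:560,::-1],None,fx=2.4,fy=2.4))
E
```

```text
time: 2.2
tool_pos: [632.8, -204.2, 146.7]
tcp_rot: [3.138, 0.002, 1.569]
contact_force: [-0.2, -0.6, -0.7]
grip_width: 91.7
finger_force: 0.0
time: 2.45
tool_pos: [632.8, -201.5, 120.1]
tcp_rot: [3.136, 0.002, 1.571]
contact_force: [-0.2, 0.7, -0.8]
grip_width: 92.0
finger_force: 0.0
[ 632.75342563 -201.50542941  120.05841516] [3.13597654e+00 2.11346236e-03 1.57093827e+00] [-0.18240988  0.65113172 -0.76633155]
```

View pics/s1.png

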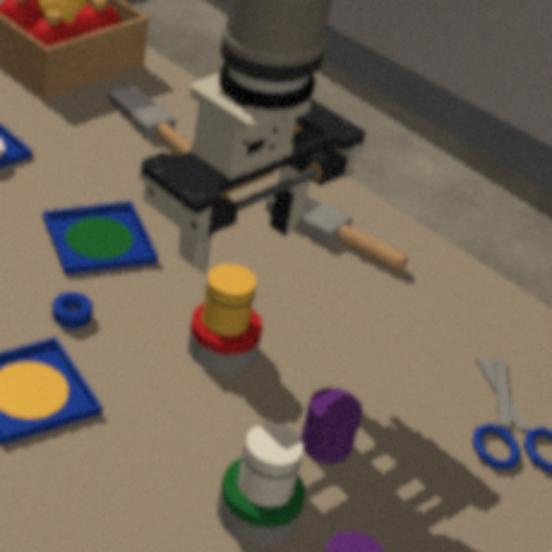

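The fingers straddle the yellow jar along x, above the red tin. Next I descend and grip.

```bash
python3 -m pendant '{"dp":[[0,0,0.03],[0,0,0.055],[0,0,0.062],[0,0,0.062]],"rotation":[[0,0,0],[0,0,0],[0,0,0],[0,0,0]]}'
python3 -m pendant '{"dp":[[0,0,0],[0,0,0],[0,0,0],[0,0,0],[0,0,0],[0,0,0]],"rotation":[[0,0,0],[0,0,0],[0,0,0],[0,0,0],[0,0,0],[0,0,0]]}' 0.03
```

```text
time: 3.0
tool_pos: [631.6, -201.0, 56.3]
tcp_rot: [3.14, 0.0, 1.571]
contact_force: [-0.3, -0.0, 0.5]
grip_width: 91.9
finger_force: 0.0
time: 3.75
tool_pos: [630.9, -201.3, 54.6]
tcp_rot: [-3.141, -0.0, 1.571]
contact_force: [-0.9, -0.9, -0.6]
grip_width: 43.3
finger_force: 30.0
```

```bash
python3 -m pendant '{"dp":[[0,0,-0.03],[0,0,-0.07],[0.013,-0.045,-0.08],[0.026,-0.09,-0.08],[0.039,-0.135,-0.08],[0.047,-0.17,-0.08],[0.051,-0.189,-0.08],[0.051,-0.189,-0.06]],"rotation":[[0,0,0],[0,0,0],[0,0,0],[0,0,0],[0,0,0],[0,0,0],[0,0,0],[0,0,0]]}'
python3 -m pendant '{"dp":[[0,0,0.0],[0,0,0.03],[0,0,0.06],[0,0,0.078]],"rotation":[[0,0,0],[0,0,0],[0,0,0],[0,0,0]]}'
python3 -m pendant '{"dp":[[0,0,0.005],[0,0,0.010],[0,0,0.0125],[0,0,0.0125]],"rotation":[[0,0,0],[0,0,0],[0,0,0],[0,0,0]]}'
python3 - <<'E'
from h import *
for n in('top','side'):
    c=cap(n); u=proj(c,(443,-151,30)).astype(int); cv2.imwrite(f'pics/y_{n}.png',cv2.resize(c['pixels'][u[1]-50:u[1]+50,u[0]-65:u[0]+65,::-1],None,fx=3,fy=3))
a,b=[cv2.imread(f'pics/y_{n}.png') for n in('top','side')]; cv2.imwrite('pics/y.png',np.hstack([a,b]))
E
```

```text
time: 4.75
tool_pos: [441.6, -150.4, 115.8]
tcp_rot: [3.139, 0.001, 1.571]
contact_force: [-0.2, 0.3, -1.2]
grip_width: 43.6
finger_force: 30.0
time: 5.25
tool_pos: [442.1, -150.3, 35.9]
tcp_rot: [-3.141, -0.001, 1.571]
contact_force: [0.2, -0.6, -0.3]
grip_width: 43.6
finger_force: 30.0
time: 5.75
tool_pos: [442.2, -150.4, 24.6]
tcp_rot: [3.141, 0.0, 1.571]
contact_force: [0.4, -0.2, -1.1]
grip_width: 43.3
finger_force: 30.0
```

View pics/y.png

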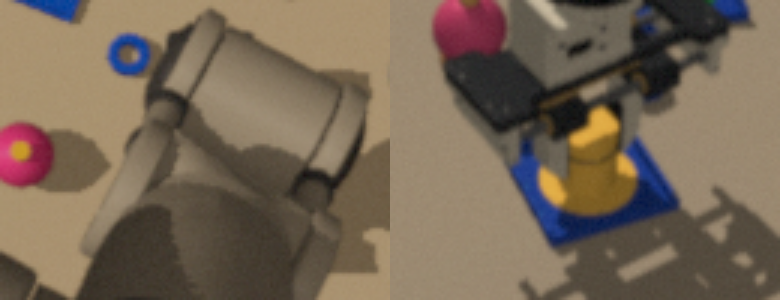

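The jar stands inside the yellow tray, held upright over the disc. I'll release it, rise, and go to the white jar at (523,-367).

```bash
python3 -m pendant '{"dp":[[0,0,0.001],[0,0,0.001]],"rotation":[[0,0,0],[0,0,0]]}'
python3 -m pendant '{"dp":[[0,0,0],[0,0,0],[0,0,0],[0,0,0]],"rotation":[[0,0,0],[0,0,0],[0,0,0],[0,0,0]]}' 0.075
python3 -m pendant '{"dp":[[0,0,-0.03],[0,0,-0.08],[0,0,-0.117],[-0.05,0.019,-0.117],[-0.1,0.037,-0.117],[-0.15,0.056,-0.117],[-0.2,0.074,-0.117],[-0.216,0.08,-0.117]],"rotation":[[0,0,0],[0,0,0],[0,0,0],[0,0,0],[0,0,0],[0,0,0],[0,0,0],[0,0,0]]}' 
python3 -m pendant '{"dp":[[0,0,0],[0,0,0]],"rotation":[[0,0,0],[0,0,0]]}' 0.0918
python3 - <<'E'
from h import *
c=cap('side');cv2.imwrite('pics/s2.png',cv2.resize(c['pixels'][150:380,300:570,::-1],None,fx=2.4,fy=2.4))
p,q=blob(c,'yellow',proj(c,(443,-151,30)),30);print(p,q,plane(c,p,29))
E
```

```text
time: 6.1
tool_pos: [442.0, -150.3, 23.3]
tcp_rot: [3.141, -0.0, 1.571]
contact_force: [0.5, -0.3, -0.3]
grip_width: 43.3
finger_force: 30.0
time: 6.6
tool_pos: [442.0, -150.3, 23.2]
tcp_rot: [3.141, -0.0, 1.571]
contact_force: [-0.1, -1.2, 0.2]
grip_width: 74.5
finger_force: 0.0
time: 7.6
tool_pos: [522.2, -369.2, 139.5]
tcp_rot: [3.141, 0.001, 1.569]
contact_force: [0.8, 0.4, 0.6]
grip_width: 75.0
finger_force: 0.0
time: 7.85
tool_pos: [521.6, -365.3, 139.9]
tcp_rot: [-3.141, -0.001, 1.571]
contact_force: [0.0, -0.1, -0.1]
grip_width: 89.6
finger_force: 0.0
[341.51441332 257.0862769 ] [326 239  32  35 802] [ 436.35766641 -159.67192576]
```

View pics/s2.png

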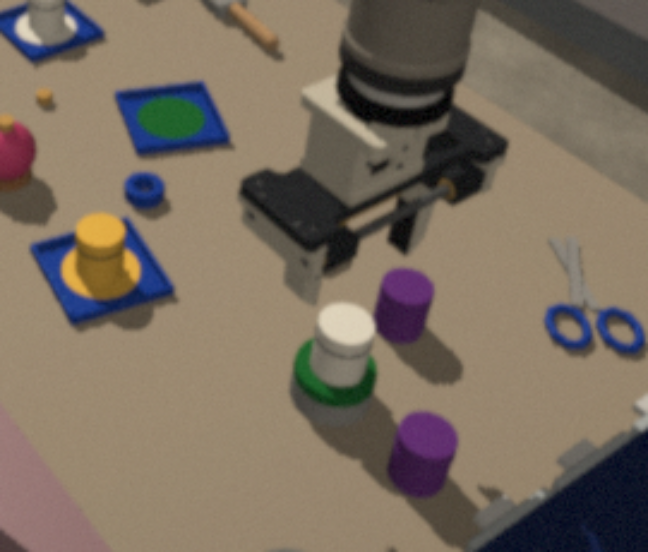

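The yellow jar stands centred on the yellow disc, and the fingers straddle the white jar. I'll descend and grip it.

```bash
python3 -m pendant '{"dp":[[0,0,0.04],[0,0,0.07],[0,0,0.085],[0,0,0.085]],"rotation":[[0,0,0],[0,0,0],[0,0,0],[0,0,0]]}' 0.085
python3 -m pendant '{"dp":[[0,0,0],[0,0,0],[0,0,0],[0,0,0],[0,0,0],[0,0,0]],"rotation":[[0,0,0],[0,0,0],[0,0,0],[0,0,0],[0,0,0],[0,0,0]]}' 0.03
python3 -m pendant '{"dp":[[0,0,-0.03],[0,0,-0.08],[0,0,-0.085]],"rotation":[[0,0,0],[0,0,0],[0,0,0]]}'
python3 - <<'E'
from h import *
t=cap('top')
m=cv2.inRange(t['hsv'],(130,100,30),(160,255,255));n,l,s,ce=cv2.connectedComponentsWithStats(m)
for i in range(1,n):
    if s[i,4]>80: print(ce[i],s[i],plane(t,ce[i],25))
E
```

```text
time: 8.4
tool_pos: [521.8, -365.5, 54.8]
tcp_rot: [-3.141, -0.001, 1.571]
contact_force: [-0.5, -0.4, 0.0]
grip_width: 85.1
finger_force: 0.0
time: 9.15
tool_pos: [522.2, -366.4, 55.4]
tcp_rot: [3.141, 0.0, 1.571]
contact_force: [0.5, 1.0, 0.8]
grip_width: 43.4
finger_force: 30.0
time: 9.52
tool_pos: [523.6, -367.7, 144.2]
tcp_rot: [3.136, 0.005, 1.571]
contact_force: [0.3, -0.7, -0.6]
grip_width: 43.2
finger_force: 30.0
[423.948 156.18 ] [415 148  19  18 250] [ 625.07775632 -346.49488298]
```

```bash
python3 -m pendant '{"dp":[[0.04,-0.007,0],[0.09,-0.016,0],[0.145,-0.026,0],[0.2,-0.036,0],[0.255,-0.046,0],[0.31,-0.056,0],[0.365,-0.066,0],[0.42,-0.076,0]],"rotation":[[0,0,0],[0,0,0],[0,0,0],[0,0,0],[0,0,0],[0,0,0],[0,0,0],[0,0,0]]}'
python3 -m pendant '{"dp":[[0.05,-0.009,0],[0.095,-0.017,0],[0.116,-0.021,0],[0.116,-0.021,0.03],[0.116,-0.021,0.07],[0.116,-0.021,0.1],[0.116,-0.021,0.1]],"rotation":[[0,0,0],[0,0,0],[0,0,0],[0,0,0],[0,0,0],[0,0,0],[0,0,0]]}'
python3 -m pendant '{"dp":[[0,0,0.007],[0,0,0.014],[0,0,0.0165],[0,0,0.017]],"rotation":[[0,0,0],[0,0,0],[0,0,0],[0,0,0]]}'
python3 - <<'E'
from h import *
c=cap('side');u=proj(c,(426,169,30)).astype(int);cv2.imwrite('pics/c1.png',cv2.resize(c['pixels'][u[1]-60:u[1]+60,u[0]-80:u[0]+80,::-1],None,fx=3,fy=3))
E
```

```text
time: 10.58
tool_pos: [444.5, 55.3, 139.0]
tcp_rot: [-3.139, -0.0, 1.57]
contact_force: [0.4, 0.1, -0.3]
grip_width: 43.4
finger_force: 30.0
time: 11.45
tool_pos: [422.4, 169.1, 37.7]
tcp_rot: [-3.135, 0.001, 1.571]
contact_force: [0.0, -0.0, -0.2]
grip_width: 43.6
finger_force: 30.0
time: 11.95
tool_pos: [425.2, 169.7, 23.4]
tcp_rot: [3.141, -0.0, 1.571]
contact_force: [-0.4, -0.0, 0.1]
grip_width: 43.5
finger_force: 30.0
```

View pics/c1.png

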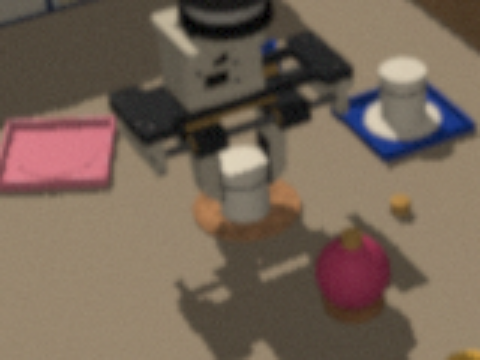

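The white jar is on the coaster, centred. I'll release, rise and measure the uncovered tins.

```bash
python3 -m pendant '{"dp":[[0,0,0],[0,0,0],[0,0,0],[0,0,0]],"rotation":[[0,0,0],[0,0,0],[0,0,0],[0,0,0]]}' 0.075
python3 -m pendant '{"dp":[[0,0,-0.03],[0,0,-0.08],[0,0,-0.117],[0,0,-0.117]],"rotation":[[0,0,0],[0,0,0],[0,0,0],[0,0,0]]}' 
python3 - <<'E'
from h import *
t,s=cap('top'),cap('side')
for n,a,b in(('red',(630,-202,36),36),('green',(523,-367,36),36),('yellow',(443,-151,50),29),('white',(426,169,40),54)):
    p,sa=blob(t,n,proj(t,a),24);q,sb=blob(s,n,proj(s,a),28);x,e=tri(t,p,s,q);print(n,sa[2:],sb[2:],plane(t,p,b),plane(s,q,b),x,e)
c=t['pixels'][130:250,220:480,::-1];cv2.imwrite('pics/t3.png',cv2.resize(c,None,fx=3,fy=3))
E
```

```text
time: 12.5
tool_pos: [425.1, 169.7, 23.3]
tcp_rot: [3.141, -0.0, 1.571]
contact_force: [0.8, 0.1, 0.9]
grip_width: 74.1
finger_force: 0.0
time: 13.0
tool_pos: [426.7, 170.1, 142.9]
tcp_rot: [3.135, -0.001, 1.571]
contact_force: [-0.2, -0.6, 0.1]
grip_width: 75.0
finger_force: 0.0
red [ 24  24 450] [ 29  23 524] [ 628.8940856  -204.25913414] [ 625.09628876 -209.41221489] [ 630.23741543 -205.11108422   30.2463602 ] 0.30324986627517697
green [ 25  23 452] [ 34  29 778] [ 520.69298027 -367.09064037] [ 517.7043131  -372.43114048] [ 521.83161837 -369.13381468   29.93197702] 0.2223390215517008
yellow [ 25  26 505] [ 32  36 811] [ 440.76542724 -148.30055059] [ 436.65029844 -158.99297263] [ 442.35781254 -149.88960448   18.19431331] 0.9846815122022812
white [ 10  15 130] [ 17  12 157] [424.46154815 160.20007239] [422.43791418 163.3634043 ] [422.90094975 160.56765496  55.64227715] 2.229103036678658
```

View pics/t3.png

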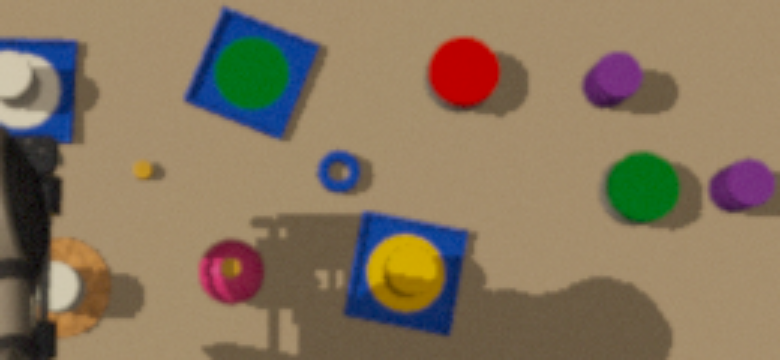

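The lids are clear: the red tin is at crop (464,72) and the green tin at (642,187). Next is the red tin at (629,-204).

```bash
python3 -m pendant '{"dp":[[-0.04,0.022,0],[-0.09,0.049,0],[-0.145,0.079,0],[-0.2,0.109,0],[-0.255,0.139,0],[-0.31,0.169,0],[-0.355,0.193,0],[-0.373,0.203,0]],"rotation":[[0,0,0],[0,0,0],[0,0,0],[0,0,0],[0,0,0],[0,0,0],[0,0,0],[0,0,0]]}' 0.0918
python3 -m pendant '{"dp":[[0,0,0],[0,0,0.04],[0,0,0.08],[0,0,0.11],[0,0,0.125],[0,0,0.128],[0,0,0.128]],"rotation":[[0,0,0],[0,0,0],[0,0,0],[0,0,0],[0,0,0],[0,0,0],[0,0,0]]}' 
python3 -m pendant '{"dp":[[0,0,0],[0,0,0],[0,0,0],[0,0,0],[0,0,0],[0,0,0]],"rotation":[[0,0,0],[0,0,0],[0,0,0],[0,0,0],[0,0,0],[0,0,0]]}' 0.05
python3 -m pendant '{"dp":[[0,0,-0.04],[0,0,-0.09],[0,0,-0.128],[0,0,-0.128]],"rotation":[[0,0,0],[0,0,0],[0,0,0],[0,0,0]]}'
```

```text
time: 14.1
tool_pos: [627.8, -206.1, 137.2]
tcp_rot: [-3.138, -0.001, 1.568]
contact_force: [0.9, -0.2, -0.3]
grip_width: 92.0
finger_force: 0.0
time: 14.98
tool_pos: [628.6, -203.2, 13.2]
tcp_rot: [3.14, 0.001, 1.571]
contact_force: [0.8, -0.2, 0.1]
grip_width: 91.5
finger_force: 0.0
time: 15.72
tool_pos: [628.5, -203.5, 12.8]
tcp_rot: [3.14, 0.0, 1.571]
contact_force: [1.0, 0.7, 4.5]
grip_width: 65.3
finger_force: 30.0
time: 16.23
tool_pos: [629.2, -203.9, 143.2]
tcp_rot: [3.137, 0.002, 1.571]
contact_force: [-0.5, -0.6, -2.1]
grip_width: 65.4
finger_force: 30.0
```

```bash
python3 -m pendant '{"dp":[[0.04,-0.008,0],[0.09,-0.018,0],[0.145,-0.029,0],[0.2,-0.04,0],[0.255,-0.051,0],[0.31,-0.063,0],[0.365,-0.074,0],[0.42,-0.085,0]],"rotation":[[0,0,0],[0,0,0],[0,0,0],[0,0,0],[0,0,0],[0,0,0],[0,0,0],[0,0,0]]}'
python3 -m pendant '{"dp":[[0.05,-0.01,0],[0.1,-0.02,0],[0.138,-0.028,0],[0.153,-0.031,0],[0.153,-0.031,0.04],[0.153,-0.031,0.08],[0.153,-0.031,0.1],[0.153,-0.031,0.103]],"rotation":[[0,0,0],[0,0,0],[0,0,0],[0,0,0],[0,0,0],[0,0,0],[0,0,0],[0,0,0]]}'
python3 -m pendant '{"dp":[[0,0,0],[0,0,0.008],[0,0,0.016],[0,0,0.02],[0,0,0.0202]],"rotation":[[0,0,0],[0,0,0],[0,0,0],[0,0,0],[0,0,0]]}'
python3 - <<'E'
from h import *
c=cap('side');u=proj(c,(513,369,30)).astype(int);cv2.imwrite('pics/r1.png',cv2.resize(c['pixels'][u[1]-50:u[1]+50,u[0]-65:u[0]+65,::-1],None,fx=4,fy=4))
E
```

```text
time: 17.23
tool_pos: [541.2, 218.0, 138.1]
tcp_rot: [-3.138, 0.001, 1.571]
contact_force: [0.3, 0.3, -0.3]
grip_width: 65.3
finger_force: 30.0
time: 18.23
tool_pos: [510.7, 367.9, 34.4]
tcp_rot: [-3.137, 0.003, 1.57]
contact_force: [0.6, -0.2, 0.1]
grip_width: 65.4
finger_force: 30.0
time: 18.85
tool_pos: [512.0, 369.7, 16.9]
tcp_rot: [-3.142, -0.0, 1.571]
contact_force: [-0.6, -0.2, -1.5]
grip_width: 65.4
finger_force: 30.0
```

View pics/r1.png

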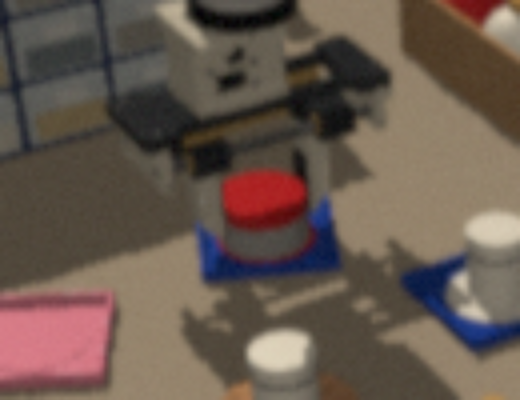

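The tin sits centred in the red tray. I'll release it and go to the green tin at (521,-367).

```bash
python3 -m pendant '{"dp":[[0,0,0],[0,0,0],[0,0,0],[0,0,0]],"rotation":[[0,0,0],[0,0,0],[0,0,0],[0,0,0]]}' 0.085
python3 -m pendant '{"dp":[[0,0,-0.02],[0,0,-0.06],[0,0,-0.1],[0,0,-0.123],[-0.05,0,-0.123],[-0.1,0.002,-0.123],[-0.16,0.004,-0.123],[-0.22,0.005,-0.123]],"rotation":[[0,0,0],[0,0,0],[0,0,0],[0,0,0],[0,0,0],[0,0,0],[0,0,0],[0,0,0]]}'
python3 -m pendant '{"dp":[[-0.055,0,0],[-0.11,0,0],[-0.165,0,0],[-0.22,0,0],[-0.275,0,0],[-0.33,0,0],[-0.385,0,0],[-0.44,0.001,0]],"rotation":[[0,0,0],[0,0,0],[0,0,0],[0,0,0],[0,0,0],[0,0,0],[0,0,0],[0,0,0]]}'
python3 -m pendant '{"dp":[[-0.05,0.001,0],[-0.077,0.002,0],[-0.077,0.002,0],[-0.077,0.002,0.04],[-0.077,0.002,0.08]],"rotation":[[0,0,0],[0,0,0],[0,0,0],[0,0,0],[0,0,0]]}'
```

```text
time: 19.4
tool_pos: [512.1, 369.7, 17.1]
tcp_rot: [3.141, -0.0, 1.571]
contact_force: [-1.3, -0.2, -0.4]
grip_width: 85.0
finger_force: 0.0
time: 20.4
tool_pos: [517.0, 148.0, 140.3]
tcp_rot: [3.141, -0.0, 1.571]
contact_force: [-0.0, 0.1, -0.4]
grip_width: 84.9
finger_force: 0.0
time: 21.4
tool_pos: [517.8, -292.2, 140.2]
tcp_rot: [3.141, 0.0, 1.571]
contact_force: [1.2, -0.5, 0.8]
grip_width: 85.1
finger_force: 0.0
time: 22.02
tool_pos: [520.4, -366.2, 59.7]
tcp_rot: [3.141, 0.0, 1.572]
contact_force: [-0.5, -0.3, -0.6]
grip_width: 85.0
finger_force: 0.0
```

```bash
python3 -m pendant '{"dp":[[0,0,0.02],[0,0,0.04],[0,0,0.048],[0,0,0.048]],"rotation":[[0,0,0],[0,0,0],[0,0,0],[0,0,0]]}' 
python3 -m pendant '{"dp":[[0,0,0],[0,0,0],[0,0,0],[0,0,0],[0,0,0],[0,0,0]],"rotation":[[0,0,0],[0,0,0],[0,0,0],[0,0,0],[0,0,0],[0,0,0]]}' 0.05
python3 -m pendant '{"dp":[[0,0,-0.04],[0,0,-0.09],[0,0,-0.128],[0,0,-0.128]],"rotation":[[0,0,0],[0,0,0],[0,0,0],[0,0,0]]}'
```

```text
time: 22.52
tool_pos: [520.0, -366.5, 11.9]
tcp_rot: [-3.141, -0.001, 1.571]
contact_force: [-0.1, 0.7, 0.6]
grip_width: 85.1
finger_force: 0.0
time: 23.28
tool_pos: [520.6, -367.6, 12.9]
tcp_rot: [3.14, 0.001, 1.571]
contact_force: [-0.0, 0.8, 5.2]
grip_width: 65.4
finger_force: 30.0
time: 23.78
tool_pos: [521.0, -368.4, 143.1]
tcp_rot: [3.137, 0.004, 1.571]
contact_force: [0.4, -0.0, -2.1]
grip_width: 65.2
finger_force: 30.0
```

```bash
python3 -m pendant '{"dp":[[0.04,0.012,0],[0.09,0.028,0],[0.145,0.045,0],[0.2,0.062,0],[0.255,0.079,0],[0.31,0.096,0],[0.345,0.107,0],[0.363,0.113,0]],"rotation":[[0,0,0],[0,0,0],[0,0,0],[0,0,0],[0,0,0],[0,0,0],[0,0,0],[0,0,0]]}'
python3 -m pendant '{"dp":[[0,0,0],[0,0,0.04],[0,0,0.08],[0,0,0.1],[0,0,0.112],[0,0,0.12],[0,0,0.123],[0,0,0.123]],"rotation":[[0,0,0],[0,0,0],[0,0,0],[0,0,0],[0,0,0],[0,0,0],[0,0,0],[0,0,0]]}'
python3 - <<'E'
from h import *
c=cap('side');u=proj(c,(634,-5,30)).astype(int);cv2.imwrite('pics/g1.png',cv2.resize(c['pixels'][u[1]-50:u[1]+50,u[0]-65:u[0]+65,::-1],None,fx=4,fy=4))
E
```

```text
time: 24.78
tool_pos: [632.3, -2.3, 137.9]
tcp_rot: [-3.138, -0.0, 1.573]
contact_force: [-0.6, -0.7, -1.2]
grip_width: 65.4
finger_force: 30.0
time: 25.78
tool_pos: [633.3, -4.4, 17.5]
tcp_rot: [3.141, 0.0, 1.571]
contact_force: [-0.1, -0.6, -0.9]
grip_width: 65.1
finger_force: 30.0
```

View pics/g1.png

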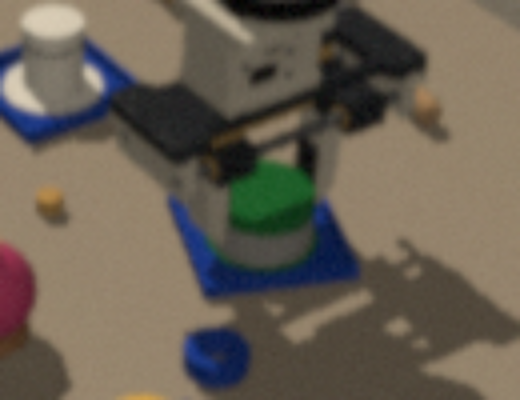

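The tin is centred in the green tray. I'll release it, retreat and check everything from above.

```bash
python3 -m pendant '{"dp":[[0,0,0],[0,0,0],[0,0,0],[0,0,0]],"rotation":[[0,0,0],[0,0,0],[0,0,0],[0,0,0]]}' 0.085
python3 -m pendant '{"dp":[[0,0,-0.02],[0,0,-0.06],[0,0,-0.12],[0,0,-0.16],[-0.05,-0.02,-0.16],[-0.1,-0.04,-0.16],[-0.155,-0.06,-0.16],[-0.21,-0.08,-0.16]],"rotation":[[0,0,0],[0,0,0],[0,0,0],[0,0,0],[0,0,0],[0,0,0],[0,0,0],[0,0,0]]}'
python3 -m pendant '{"dp":[[-0.05,-0.02,0],[-0.1,-0.04,0],[-0.15,-0.06,0],[-0.15,-0.06,0]],"rotation":[[0,0,0],[0,0,0],[0,0,0],[0,0,0]]}'
python3 - <<'E'
from h import *
t,s=cap('top'),cap('side')
for n,a in(('red',(513,369,40)),('green',(634,-5,40)),('white',(426,169,54))):
    p,sa=blob(t,n,proj(t,a),14);q,sb=blob(s,n,proj(s,a),17);print(n,sa[2:],plane(t,p,a[2]),tri(t,p,s,q))
c=t['pixels'][120:290,130:400,::-1];cv2.imwrite('pics/end.png',cv2.resize(c,None,fx=2.9,fy=2.9))
E
```

```text
time: 26.32
tool_pos: [633.1, -4.3, 17.1]
tcp_rot: [3.141, -0.0, 1.571]
contact_force: [0.5, -0.0, 0.6]
grip_width: 84.9
finger_force: 0.0
time: 27.32
tool_pos: [552.2, -215.8, 177.2]
tcp_rot: [3.141, 0.0, 1.571]
contact_force: [0.7, -1.0, 0.8]
grip_width: 85.0
finger_force: 0.0
time: 27.82
tool_pos: [491.2, -367.8, 176.7]
tcp_rot: [-3.141, 0.001, 1.566]
contact_force: [0.0, 0.7, -0.2]
grip_width: 84.9
finger_force: 0.0
red [ 26  24 481] [511.37870411 366.65642285] (array([511.54067891, 368.38872995,  35.87189077]), np.float64(0.7587927986369459))
green [ 24  24 447] [630.92352655  -5.73886003] (array([632.69602394,  -5.72493453,  34.00124277]), np.float64(0.2453386041460435))
white [ 16  15 194] [424.7909798  166.61470852] (array([424.64182022, 167.6678546 ,  49.43381966]), np.float64(0.7805553395365115))
```

View pics/end.png

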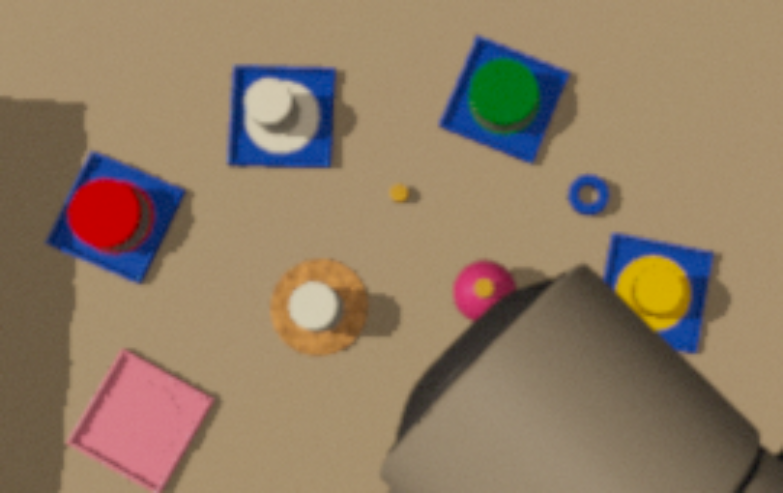

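All four pots stand in the middle of their places, the kept jar is untouched and the robot is clear. I'm handing the job in.

```bash
python3 -c "from plant import workorder;print(workorder.close_job())"
```

```text
the job is handed in; nothing more can be done
None
```

I handed the job in at about 28 s on the robot's clock: the red tin, green tin and yellow jar stand centred in their trays, the duplicate white jar is on the coaster, and the kept jar was left where it stood; no verdict was returned.

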